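Find the softest spring mount and mark it with its tag

ROBOT

A 6-joint arm with a two-finger parallel gripper is mounted at the origin on the work surface. World frame = base frame: x ahead of the robot, y to its left, z up, the work surface at z = 0. Lengths are in m, angles in rad, forces in N, time in s.
With the tool pointing down it reaches from about 0.25 to 0.725 m from the base axis. Payload 4 kg.
Tool frame: the origin (TCP) lies on the centre line of the jaws, within the pads' length; the fingertips stand 19 mm ahead of it and the grasp point (between the pads) is the TCP; z points along the fingers, x is the direction in which the jaws open and shut, and the axes are right-handed (so a half turn about z gives the same grasp; the last joint's range is limited). The gripper opens to 85 mm and grips with 20 to 120 N. Pads are 22 mm wide; open, the fingers measure 114 mm over their backs; the gripper's body (76 mm by 85 mm) begins 54 mm behind the grasp point. The pads swing forward as they close: fully open they stand 13 mm farther back than shut.
Start: joints at [1.255, 0.241, 0.005, 1.335, 0, 1.571], TCP at [0.155, 0.475, 0.25] pointing down, gripper open.
Joint ranges: [-2.72, 2.72], [-1.05, 1.87], [-1.09, 1.28], [-1.99, 2.15], [-1.42, 1.44], [-3.14, 3.14]. Speed limits (rad/s): [2.79, 2.79, 3.14, 3.14, 3.14, 3.14].

INTERFACE

Orientations are given as a unit quaternion [x, y, z, w].
In Python, from workcell import ctrl, optics, order gives the robot as it stands.
- The arm moves only by the tool arm_command, never from a script. Its argument "rows" is a list that holds one entry, the list of rows, each a list of 7 numbers: the finger opening in mm, from 0 to 85.4, then the shift along the tool's x, y, z in units of 60 mm (1.0 is 60 mm), then the turn, a rotation vector about the tool's x, y, z in units of 5 degrees (1.0 is 5 degrees). In form: [[[gripper, dx, dy, dz, wx, wy, wz], ...]]. A call has 1 to 10 rows; each row shifts and turns the commanded pose from where the row before left it, along the tool's axes as they then stand; what a row does not reach is not made up. A row lasts 1/8 s, in which the tool goes at most 62.5 mm and 10.7 degrees, less where a joint would pass 70% of its speed; a pose out of reach is approached as far as the arm can. A call is refused whole if a number of a shift passes 1 or a number of a turn 1, either way. A call with a gripper value outside its range is refused whole. The fingers move at their own pace and stop on an object; "squeeze" is the grip in N (left out, the last holds). Time passes only in rows, so rows that do not move let the fingers close. It gives the time, the measured TCP pose, the force and the opening at its end, in the units of the state.
- ctrl.get_obs(): the state, without advancing time (a new reading comes with each control period).
- optics.grab_frame(name): name is "scene" or "top"; returns (picture, depth): 400x640x3 uint8, red, green, blue; 400x640 float32, m along the optical axis (not along the pixel's ray), 0 where there is no reading.
- optics.camera_info(name): a dict with "fx", "fy", "cx", "cy" (pixels), "view" (4x4, takes a point from world to camera coordinates). Camera axes: x right, y down, z forward; pixel columns grow to the right and rows downward; lengths in m; the calibration is good to about 2 mm. A picture is of the moment at which its call begins. camera_info takes no time and is no camera call.
- order.hand_in(): hands the job in, once; it reports no verdict.
The state is a dict: "t": time; "joint_positions": joint angles; "qd": joint speeds; "tau": joint torques, N m; "tool_pos": TCP position; "eef_rot": TCP orientation; "contact_force": force on the tool from outside, world axes, zero at the start; "ft_torque": the same for the moment, N m; "opening": opening from 0.0 (shut) to 1.0 (fully open).
Only numpy, scipy, OpenCV 4.12 (cv2) and the standard library are available. Lean on these libraries where they do the work, as an engineer would, in place of code of your own. Each camera call takes 0.05 s, during which the arm holds its last target.

TASK

Press each of the three sprung pads in turn, from the robot's left to its right, with the fingertips to feel which one gives most easily. Then push the tag beside that softest pad fully down and leave the other two tags up. Do not shift or pick up the loose parts around.

Things in the scene. Friction and masses are not known exactly. Their poses are not given: they have to be found in the camera images.
- station_1: the left station (seen from the robot; stations 1, 2, 3 always stand left to right): a fixed aluminium base plate 150 x 76 x 8 mm, origin at the centre of its underside on the bench, z up, x along its length. At x = -37 mm, y = 0 stands a spring mount: a grey round pot 54 mm across, 32 mm high over the bench, an open coil spring and on it the pad. At x = +42 mm, y = 0 stands a grey guide block 26 x 46 mm, 36 mm high, with a white push-down tag
- pad_1 (a point): centre of the top face of the left pad as it stands unpressed, 64 mm above the bench (this point stays put when the pad goes down). The pad is a dark steel disc 48 mm across and 12 mm thick with a rubber face; it goes straight down up to 20 mm and springs back when let go. All three look alike, but their springs are of about 0.35, 0.8 and 1.6 N per mm, each after a preload of about 1 N; which is where is not known and differs every time
- tag_1_top (a point): centre of the top face of the left tag's white head, 36 mm along the station's y and 18 mm along its x, 8 mm thick; it moves with the tag: 66 to 69 mm above the bench at the start, 44 mm fully down
- tag_1 (a joint): how far the left tag is down, m: 0 fully up, 0.025 fully down with its head on the guide block; starts at 0 to 0.003. It takes about 3 N to slide and stays where it is left
- station_2: the middle station (seen from the robot; stations 1, 2, 3 always stand left to right): a fixed aluminium base plate 150 x 76 x 8 mm, origin at the centre of its underside on the bench, z up, x along its length. At x = -37 mm, y = 0 stands a spring mount: a grey round pot 54 mm across, 32 mm high over the bench, an open coil spring and on it the pad. At x = +42 mm, y = 0 stands a grey guide block 26 x 46 mm, 36 mm high, with a white push-down tag
- pad_2 (a point): centre of the top face of the middle pad as it stands unpressed, 64 mm above the bench (this point stays put when the pad goes down). The pad is a dark steel disc 48 mm across and 12 mm thick with a rubber face; it goes straight down up to 20 mm and springs back when let go. All three look alike, but their springs are of about 0.35, 0.8 and 1.6 N per mm, each after a preload of about 1 N; which is where is not known and differs every time
- tag_2_top (a point): centre of the top face of the middle tag's white head, 36 mm along the station's y and 18 mm along its x, 8 mm thick; it moves with the tag: 66 to 69 mm above the bench at the start, 44 mm fully down
- tag_2 (a joint): how far the middle tag is down, m: 0 fully up, 0.025 fully down with its head on the guide block; starts at 0 to 0.003. It takes about 3 N to slide and stays where it is left
- station_3: the right station (seen from the robot; stations 1, 2, 3 always stand left to right): a fixed aluminium base plate 150 x 76 x 8 mm, origin at the centre of its underside on the bench, z up, x along its length. At x = -37 mm, y = 0 stands a spring mount: a grey round pot 54 mm across, 32 mm high over the bench, an open coil spring and on it the pad. At x = +42 mm, y = 0 stands a grey guide block 26 x 46 mm, 36 mm high, with a white push-down tag
- pad_3 (a point): centre of the top face of the right pad as it stands unpressed, 64 mm above the bench (this point stays put when the pad goes down). The pad is a dark steel disc 48 mm across and 12 mm thick with a rubber face; it goes straight down up to 20 mm and springs back when let go. All three look alike, but their springs are of about 0.35, 0.8 and 1.6 N per mm, each after a preload of about 1 N; which is where is not known and differs every time
- tag_3_top (a point): centre of the top face of the right tag's white head, 36 mm along the station's y and 18 mm along its x, 8 mm thick; it moves with the tag: 66 to 69 mm above the bench at the start, 44 mm fully down
- tag_3 (a joint): how far the right tag is down, m: 0 fully up, 0.025 fully down with its head on the guide block; starts at 0 to 0.003. It takes about 3 N to slide and stays where it is left
- hub_center (a point): centre of a loose turned steel hub, 72 mm across, 36 mm high, a bystander
- carton_center (a point): centre of a loose small white carton, 60 x 45 x 50 mm high, a bystander
- collar_center (a point): centre of a loose steel collar, 52 mm across, 20 mm high, a bystander
Things that resemble listed ones, but are neither listed nor needed, are in the scene too. Leave any blue or pink look-alike of the station_3 alone. Leave any green look-alike of the station_2 alone.

How it is judged:
By the outcome, as a careful person would: the job done as asked, in the order asked, and still so for the second after the job is handed in, with the robot touching nothing.
It also fails if it takes over 51 s, if anything falls off the work surface, if the arm or the gripper's body presses on something with over 40 N, if the wrist force passes 120 N, or if a joint passes its speed limit or range.

## Working session

There is one attempt and no reset: what is moved stays moved. The work goes in short steps, Python scripts to look and compute and a tool call to move; the robot and the scene stay as the last step left them, time stands still between calls to the robot, and variables do not carry over. Pictures are saved under pics/ and viewed, and the job is handed in when it is done.

Besides the shell and the picture viewer there is one more tool, called after ">>>" as a command line: name --argument value ..., lists and objects as JSON in quotes. arm_command: Moves the arm, as the interface text tells. Its arguments: {"type":"object","properties":{"rows":{"type":"array","items":{"type":"array","items":{"type":"array","items":{"type":"number"}}}},"squeeze":{"type":"number"}},"required":["rows"]}

```bash
mkdir -p pics; python3 - <<'E'
from workcell import ctrl,optics,order
import cv2,numpy as np
print(ctrl.get_obs())
for n in("scene","top"):
    p,d=optics.grab_frame(n); cv2.imwrite(f"pics/{n}0.png",p[:,:,::-1]); np.savez(f"{n}0.npz",p=p,d=d)
    print(n,optics.camera_info(n))
E
```

```text
{'t': 0.0, 'joint_positions': array([ 1.25502030e+00,  2.41403050e-01,  3.72862568e-03,  1.33518668e+00,
       -3.51126456e-05,  1.57080452e+00]), 'qd': array([ 0.00019799, -0.00135609, -0.00209328,  0.00034981, -0.00071962,
       -0.00062186]), 'tau': array([ 9.00663981e-04, -3.72312355e+01,  2.52411872e+01,  1.70302845e-02,
       -1.27521721e-04, -4.99767779e-06]), 'tool_pos': array([0.15510475, 0.47471812, 0.24941954]), 'eef_rot': array([ 8.09493845e-01,  5.87127456e-01, -8.25400589e-04,  6.20363071e-04]), 'contact_force': array([0.80302129, 0.16767943, 0.01619062]), 'ft_torque': array([ 0.0329101 , -0.02576961, -0.00753504]), 'opening': 0.9968545892023831}
scene {'fx': 441.1185637117723, 'fy': 441.1185637117723, 'cx': 319.9220163897208, 'cy': 195.08373774610484, 'view': array([[ 0.21266966,  0.9770043 , -0.01530392, -0.0875372 ],
       [ 0.78209591, -0.17959001, -0.59671888, -0.36015783],
       [-0.58574534,  0.11493487, -0.80230441,  1.47094983],
       [ 0.        ,  0.        ,  0.        ,  1.        ]])}
top {'fx': 520.6897851521863, 'fy': 520.6897851521863, 'cx': 320.95690216626207, 'cy': 200.3553159943701, 'view': array([[ 0.02109061, -0.99975421,  0.00683444, -0.04914655],
       [-0.99163119, -0.02178916, -0.12725103,  0.51737128],
       [ 0.12736867, -0.00409344, -0.991847  ,  1.16998757],
       [ 0.        ,  0.        ,  0.        ,  1.        ]])}
```

View pics/scene0.png

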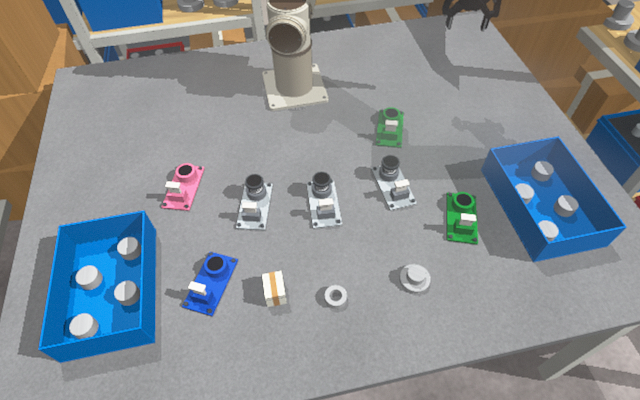

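View pics/top0.png

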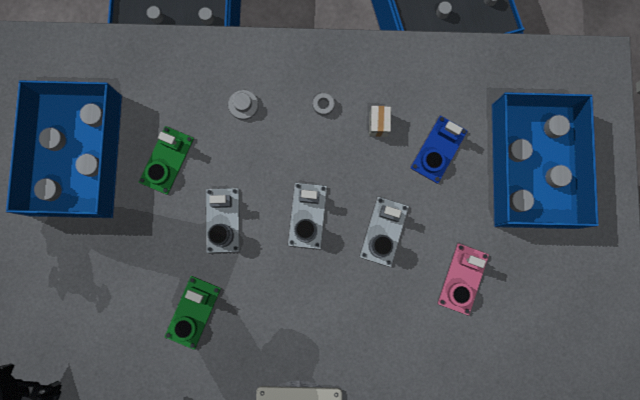

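The top view shows +y to the left. The grey stations are at about (222,220), (308,215) and (386,232), which makes them 1, 2 and 3. The arm is at bottom left, and the green, blue and pink look-alikes stand apart. Next I'll measure the pads and tags.

```bash
cat > h.py <<'E'
import numpy as np
from workcell import optics
def cast(n,u,v,z):
    c=optics.camera_info(n);V=c['view'];R=V[:3,:3];t=V[:3,3]
    d=R.T@np.array([(u-c['cx'])/c['fx'],(v-c['cy'])/c['fy'],1]);o=-R.T@t
    return o+d*(z-o[2])/d[2]
def proj(n,p):
    c=optics.camera_info(n);q=c['view'][:3,:3]@np.array(p)+c['view'][:3,3]
    return c['fx']*q[0]/q[2]+c['cx'],c['fy']*q[1]/q[2]+c['cy']
E
python3 - <<'E'
import numpy as np,cv2
from h import *
for n,boxes in (("top",[(195,180,250,260),(282,175,335,255),(355,190,415,272)]),("scene",[(370,150,418,212),(303,165,345,230),(232,168,276,232)])):
    f=np.load(n+"0.npz");p=f['p'];d=f['d']
    g=p.max(2).astype(int)
    for i,(x0,y0,x1,y1) in enumerate(boxes):
        s=g[y0:y1,x0:x1]
        for nm,m,z in(("pad",s<50,.064),("tag",s>195,.0675)):
            k,l,st,ce=cv2.connectedComponentsWithStats(m.astype(np.uint8))
            for j in range(1,k):
                if st[j,4]>25:
                    u,v=ce[j]+[x0,y0]; 
                    print(n,i+1,nm,st[j],np.round((u,v),1),np.round(cast(n,u,v,z),4))
    ims=[cv2.resize(p[y0:y1,x0:x1,::-1],None,fx=4,fy=4,interpolation=0) for x0,y0,x1,y1 in boxes]
    H=max(a.shape[0] for a in ims)
    cv2.imwrite(f"pics/{n}_z.png",np.hstack([np.pad(a,((0,H-a.shape[0]),(0,8),(0,0))) for a in ims]))
E
```

```text
top 1 pad [ 14  45  21  20 316] [218.7 234.5] [0.4327 0.1884 0.064 ]
top 1 pad [31 50  8 16 28] [230.7 238.1] [0.4252 0.1613 0.064 ]
top 2 pad [ 14  45  19  19 261] [304.9 228.9] [ 0.4493 -0.0033  0.064 ]
top 3 pad [ 19  46  18  19 264] [382.6 245.1] [ 0.4169 -0.1773  0.064 ]
scene 1 tag [  8  21  32  21 250] [393.3 183.1] [0.5121 0.1728 0.0675]
scene 1 tag [ 17  37  30  23 173] [402.1 201.5] [0.5729 0.1761 0.0675]
scene 2 tag [  6  16  33  47 519] [326.  207.2] [ 0.5474 -0.013   0.0675]
scene 3 tag [  4  15  37  46 557] [256.2 209.4] [ 0.5153 -0.1832  0.0675]
```

View pics/top_z.png

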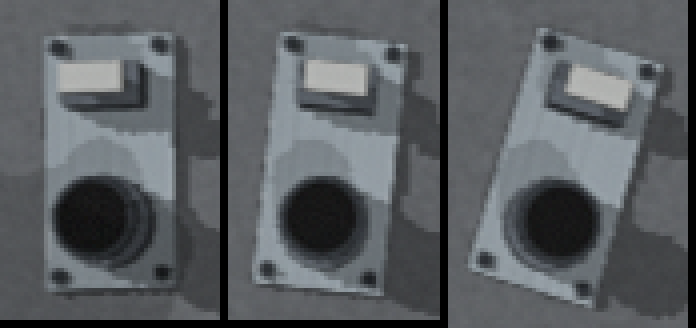

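View pics/scene_z.png

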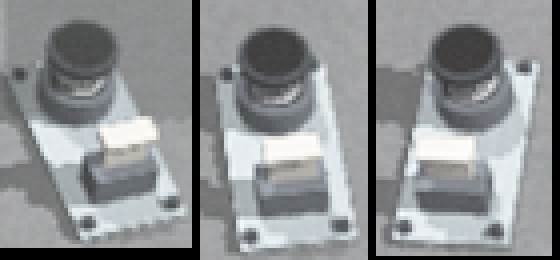

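```bash
python3 - <<'E'
import numpy as np,cv2
from h import *
f=np.load("top0.npz");p=f['p'].astype(int);d=f['d']
for i,(x0,y0,x1,y1) in enumerate([(195,180,250,260),(282,175,335,255),(355,190,415,272)]):
    s=p[y0:y1,x0:x1];g=s.max(2)
    for nm,m,z in(("pad",g<30,.064),("tag",(s[:,:,0]-s[:,:,2]>5)&(g>150),.0675)):
        k,l,st,ce=cv2.connectedComponentsWithStats(m.astype(np.uint8),connectivity=4)
        j=1+np.argmax(st[1:,4]); u,v=ce[j]+[x0,y0]
        # height from depth
        c=optics.camera_info("top");ys,xs=np.nonzero(l==j);D=np.median(d[y0:y1,x0:x1][l==j])
        q=np.array([(u-c['cx'])/c['fx']*D,(v-c['cy'])/c['fy']*D,D]);w=c['view'][:3,:3].T@(q-c['view'][:3,3])
        P=cast("top",u,v,z)
        print(i+1,nm,st[j],np.round((u,v),1),P.round(4),"depth pt",w.round(4),"scene px",np.round(proj("scene",P),1))
E
```

```text
1 pad [ 15  46  16  17 226] [217.6 234. ] [0.4336 0.191  0.064 ] depth pt [0.4335 0.1909 0.0645] scene px [390.6 160.3]Traceback (most recent call last):
  File "<stdin>", line 8, in <module>
    return _wrapfunc(a, 'argmax', axis=axis, out=out, **kwds)
    return bound(*args, **kwds)
ValueError: attempt to get argmax of an empty sequence
```

```bash
python3 - <<'E'
import numpy as np,cv2
from h import *
f=np.load("top0.npz");p=f['p'].astype(int);d=f['d']
print(p[198:202,212:226].tolist()[1][:8])
for i,(x0,y0,x1,y1) in enumerate([(195,180,250,260),(282,175,335,255),(355,190,415,272)]):
    s=p[y0:y1,x0:x1];g=s.max(2)
    for nm,m,z in(("pad",g<30,.064),("tag",(s[:,:,0]-s[:,:,2]>0)&(g>150),.0675)):
        k,l,st,ce=cv2.connectedComponentsWithStats(m.astype(np.uint8),connectivity=4)
        if k<2: print("none");continue
        j=1+np.argmax(st[1:,4]); u,v=ce[j]+[x0,y0]
        c=optics.camera_info("top");D=np.median(d[y0:y1,x0:x1][l==j])
        q=np.array([(u-c['cx'])/c['fx']*D,(v-c['cy'])/c['fy']*D,D]);w=c['view'][:3,:3].T@(q-c['view'][:3,3])
        P=cast("top",u,v,z)
        print(i+1,nm,st[j],np.round((u,v),1),P.round(4),"depth pt",w.round(4),"scene px",np.round(proj("scene",P),1))
E
```

```text
[[176, 177, 175], [175, 176, 174], [176, 177, 176], [176, 177, 175], [175, 176, 175], [176, 177, 175], [175, 177, 175], [175, 177, 175]]
1 pad [ 15  46  16  17 226] [217.6 234. ] [0.4336 0.191  0.064 ] depth pt [0.4335 0.1909 0.0645] scene px [390.6 160.3]
1 tag [16 16  6  7 19] [212.9 198.3] [0.5133 0.2044 0.0675] depth pt [0.5133 0.2044 0.0675] scene px [405.2 181.3]
2 pad [ 15  46  17  17 218] [304.9 228.8] [ 0.4494 -0.0034  0.064 ] depth pt [ 0.4494 -0.0034  0.064 ] scene px [321.4 177.4]
2 tag [20 15 15  9 58] [308.7 193.8] [ 0.5282 -0.01    0.0675] depth pt [ 0.5279 -0.01    0.0696] scene px [325.5 200.8]
3 pad [ 20  47  16  17 220] [382.6 245. ] [ 0.4171 -0.1774  0.064 ] depth pt [ 0.4171 -0.1774  0.0643] scene px [253.8 179.7]
3 tag [37 19  9  3 15] [396.1 210. ] [ 0.4958 -0.2066  0.0675] depth pt [ 0.496  -0.2069  0.0655] scene px [245.9 204.9]
```

```bash
cat >> h.py <<'E'
from scipy.spatial.transform import Rotation as Ro
def go(target):
    from workcell import ctrl
    o=ctrl.get_obs();R=Ro.from_quat(o['eef_rot'])
    u=R.inv().apply(np.array(target)-o['tool_pos'])/.06
    print("t",o['t'],"pos",o['tool_pos'].round(4),"F",o['contact_force'].round(2),"open",round(o['opening'],3),"units total",u.round(2))
E
python3 - <<'E'
from h import *
import cv2
go([.4336,.191,.15])
# tags
p=np.load("top0.npz")['p'].astype(int)
for (x0,y0,x1,y1) in [(195,180,250,215),(282,175,335,210),(355,190,415,225)]:
    s=p[y0:y1,x0:x1];g=s.max(2)
    m=(s[:,:,2]-s[:,:,0]<4)&(g>140)
    k,l,st,ce=cv2.connectedComponentsWithStats(m.astype(np.uint8),connectivity=4)
    j=1+np.argmax(st[1:,4]);u,v=ce[j]+[x0,y0];print(st[j],cast("top",u,v,.0675))
E
```

```text
t 0.1 pos [0.1551 0.4748 0.2495] F [ 0.08 -0.2   0.71] open 0.996 units total [-3.05  5.88  1.66]
[ 15  15  15   8 113] [0.51250216 0.19471356 0.0675    ]
[ 19  15  16   9 115] [ 0.52827902 -0.00939964  0.0675    ]
[ 29  16  17  11 114] [ 0.49270281 -0.19804493  0.0675    ]
```

>>> arm_command --rows '[[[0,-0.3,0.6,0,0,0,0],[0,-0.3,0.6,0,0,0,0],[0,-0.3,0.6,0.2,0,0,0],[0,-0.3,0.6,0.2,0,0,0],[0,-0.3,0.6,0.2,0,0,0],[0,-0.3,0.6,0.2,0,0,0],[0,-0.3,0.6,0.2,0,0,0],[0,-0.3,0.6,0.2,0,0,0],[0,-0.3,0.6,0.2,0,0,0],[0,-0.3,0.4,0.2,0,0,0]]]'

```text
t: 1.35
tool_pos: [0.4311, 0.1948, 0.1535]
eef_rot: [0.81, 0.587, -0.0, -0.0]
contact_force: [0.1, 0.1, 0.3]
opening: 0.003
```

>>> arm_command --rows '[[[0,0,0,0,0,0,0],[0,0,0,0,0,0,0]]]'

```text
t: 1.6
tool_pos: [0.4298, 0.1962, 0.1542]
eef_rot: [0.81, 0.587, -0.0, -0.0]
contact_force: [-0.5, 0.6, 0.2]
opening: 0.001
```

```bash
python3 -c "
from h import *
go([.4336,.191,.095])"
```

```text
t 1.6 pos [0.4298 0.1962 0.1542] F [-0.5   0.57  0.23] open 0.001 units total [-0.06  0.09  0.99]
```

>>> arm_command --rows '[[[0,-0.06,0.09,0.3,0,0,0],[0,0,0,0.3,0,0,0],[0,0,0,0.3,0,0,0],[0,0,0,0.1,0,0,0],[0,0,0,0.05,0,0,0],[0,0,0,0,0,0,0]]]'

```text
t: 2.35
tool_pos: [0.4344, 0.1915, 0.0918]
eef_rot: [0.809, 0.587, 0.0, 0.0]
contact_force: [0.7, -0.0, 0.3]
opening: -0.001
```

>>> arm_command --rows '[[[0,0,0,0.05,0,0,0],[0,0,0,0.05,0,0,0],[0,0,0,0.05,0,0,0],[0,0,0,0,0,0,0]]]'

```text
t: 2.85
tool_pos: [0.4342, 0.191, 0.0822]
eef_rot: [0.81, 0.587, -0.0, -0.0]
contact_force: [0.7, -0.3, 1.1]
opening: 0.004
```

Contact begins near TCP z = 0.083. I'll press in two steps, to about 5 mm and then 9 mm.

>>> arm_command --rows '[[[0,0,0,0.04,0,0,0],[0,0,0,0.04,0,0,0],[0,0,0,0,0,0,0],[0,0,0,0,0,0,0]]]'

```text
t: 3.35
tool_pos: [0.4343, 0.191, 0.0776]
eef_rot: [0.81, 0.587, 0.0, 0.0]
contact_force: [-0.5, -1.1, 2.9]
opening: -0.003
```

>>> arm_command --rows '[[[0,0,0,0.04,0,0,0],[0,0,0,0.04,0,0,0],[0,0,0,0,0,0,0],[0,0,0,0,0,0,0]]]'

```text
t: 3.85
tool_pos: [0.4343, 0.191, 0.0728]
eef_rot: [0.809, 0.587, 0.0, 0.0]
contact_force: [-1.0, -1.3, 4.5]
opening: 0.001
```

At 10 mm the force was 4.5 N, which fits 0.35 N/mm. Now pad 2.

>>> arm_command --rows '[[[0,0,0,-0.2,0,0,0],[0,0,0,-0.4,0,0,0],[0,0,0,-0.4,0,0,0],[0,0,0,-0.1,0,0,0],[0,0,0,0,0,0,0]]]'

```text
t: 4.47
tool_pos: [0.4341, 0.191, 0.1387]
eef_rot: [0.809, 0.587, 0.0, -0.0]
contact_force: [0.1, -0.1, -0.6]
opening: -0.001
```

```bash
python3 -c "
from h import *
go([.4494,-.0034,.14])"
```

```text
t 4.475 pos [0.4341 0.191  0.1387] F [ 0.13 -0.08 -0.55] open -0.001 units total [-3.    1.25 -0.02]
```

>>> arm_command --rows '[[[0,-0.3,0.12,0,0,0,0],[0,-0.5,0.2,0,0,0,0],[0,-0.5,0.2,0,0,0,0],[0,-0.5,0.2,0,0,0,0],[0,-0.5,0.2,0,0,0,0],[0,-0.5,0.23,0,0,0,0],[0,-0.2,0.1,0,0,0,0],[0,0,0,0,0,0,0],[0,0,0,0,0,0,0]]]'

```text
t: 5.6
tool_pos: [0.4492, -0.0027, 0.1383]
eef_rot: [0.809, 0.587, -0.0, -0.0]
contact_force: [0.7, 0.1, -0.2]
opening: -0.0
```

```bash
python3 -c "
from h import *
go([.4494,-.0034,.085])"
```

```text
t 5.6 pos [ 0.4492 -0.0027  0.1383] F [ 0.7   0.1  -0.18] open -0.0 units total [-0.01  0.01  0.89]
```

>>> arm_command --rows '[[[0,0,0,0.3,0,0,0],[0,0,0,0.3,0,0,0],[0,0,0,0.2,0,0,0],[0,0,0,0.1,0,0,0],[0,0,0,0.1,0,0,0],[0,0,0,0,0,0,0],[0,0,0,0,0,0,0]]]'

```text
t: 6.48
tool_pos: [0.4495, -0.0029, 0.0795]
eef_rot: [0.809, 0.587, 0.0, -0.0]
contact_force: [-3.1, 1.9, 6.8]
opening: 0.002
```

>>> arm_command --rows '[[[0,0,0,0.04,0,0,0],[0,0,0,0.04,0,0,0],[0,0,0,0,0,0,0],[0,0,0,0,0,0,0]]]'

```text
t: 6.98
tool_pos: [0.4496, -0.0029, 0.0755]
eef_rot: [0.809, 0.587, 0.001, -0.0]
contact_force: [-5.8, 1.0, 12.1]
opening: 0.003
```

>>> arm_command --rows '[[[0,0,0,0.03,0,0,0],[0,0,0,0.03,0,0,0],[0,0,0,0,0,0,0],[0,0,0,0,0,0,0]]]'

```text
t: 7.48
tool_pos: [0.4496, -0.0029, 0.0724]
eef_rot: [0.809, 0.587, 0.001, -0.0]
contact_force: [-6.2, 0.6, 18.3]
opening: -0.001
```

>>> arm_command --rows '[[[0,0,0,-0.2,0,0,0],[0,0,0,-0.4,0,0,0],[0,0,0,-0.4,0,0,0],[0,0,0,-0.1,0,0,0],[0,0,0,0,0,0,0]]]'

```text
t: 8.1
tool_pos: [0.4498, -0.0034, 0.1364]
eef_rot: [0.81, 0.587, 0.0, 0.0]
contact_force: [0.4, 0.1, 0.3]
opening: -0.003
```

```bash
python3 -c "
from h import *
go([.4171,-.1774,.14])"
```

```text
t 8.1 pos [ 0.4498 -0.0034  0.1364] F [0.38 0.08 0.31] open -0.003 units total [-2.93  0.38 -0.06]
```

Pad 2 is stiff: 18 N at 10.5 mm, so about 1.6 N/mm. Now pad 3.

>>> arm_command --rows '[[[0,-0.3,0.04,0,0,0,0],[0,-0.5,0.06,0,0,0,0],[0,-0.5,0.06,0,0,0,0],[0,-0.5,0.06,0,0,0,0],[0,-0.5,0.06,0,0,0,0],[0,-0.43,0.06,0,0,0,0],[0,-0.2,0.04,0,0,0,0],[0,0,0,0,0,0,0],[0,0,0,0,0,0,0]]]'

```text
t: 9.22
tool_pos: [0.4165, -0.1768, 0.1359]
eef_rot: [0.809, 0.587, -0.0, -0.001]
contact_force: [-0.2, 0.3, 0.2]
opening: -0.002
```

```bash
python3 -c "
from h import *
go([.4171,-.1774,.085])"
```

```text
t 9.225 pos [ 0.4165 -0.1768  0.1359] F [-0.21  0.26  0.2 ] open -0.002 units total [-0.01  0.01  0.85]
```

>>> arm_command --rows '[[[0,0,0,0.3,0,0,0],[0,0,0,0.3,0,0,0],[0,0,0,0.2,0,0,0],[0,0,0,0.1,0,0,0],[0,0,0,0.06,0,0,0],[0,0,0,0,0,0,0],[0,0,0,0,0,0,0]]]'

```text
t: 10.1
tool_pos: [0.4167, -0.1774, 0.0792]
eef_rot: [0.809, 0.587, 0.0, -0.0]
contact_force: [-1.3, 2.8, 4.0]
opening: 0.0
```

>>> arm_command --rows '[[[0,0,0,0.04,0,0,0],[0,0,0,0.04,0,0,0],[0,0,0,0,0,0,0],[0,0,0,0,0,0,0]]]'

```text
t: 10.6
tool_pos: [0.417, -0.1776, 0.0746]
eef_rot: [0.81, 0.587, 0.0, 0.0]
contact_force: [-2.1, 3.9, 8.2]
opening: 0.001
```

>>> arm_command --rows '[[[0,0,0,0.03,0,0,0],[0,0,0,0.03,0,0,0],[0,0,0,0,0,0,0],[0,0,0,0,0,0,0]]]'

```text
t: 11.1
tool_pos: [0.417, -0.1776, 0.0713]
eef_rot: [0.81, 0.587, 0.0, 0.0]
contact_force: [-3.9, 3.9, 9.7]
opening: 0.002
```

>>> arm_command --rows '[[[0,0,0,-0.2,0,0,0],[0,0,0,-0.4,0,0,0],[0,0,0,-0.4,0,0,0],[0,0,0,-0.1,0,0,0],[0,0,0,0,0,0,0]]]'

```text
t: 11.72
tool_pos: [0.417, -0.178, 0.1362]
eef_rot: [0.81, 0.587, 0.0, 0.001]
contact_force: [-0.1, -0.1, -0.1]
opening: -0.001
```

```bash
python3 -c "
from h import *
go([.5125,.1947,.14])"
```

```text
t 11.725 pos [ 0.417  -0.178   0.1362] F [-0.06 -0.07 -0.11] open -0.001 units total [ 6.4  -0.42 -0.07]
```

Pad 3 gave about 0.8 N/mm and pad 1 about 0.35, so pad 1 is the softest. I'll move to above tag 1.

>>> arm_command --rows '[[[0,0.4,0,0,0,0,0],[0,0.7,-0.05,0,0,0,0],[0,0.7,-0.05,0,0,0,0],[0,0.7,-0.05,0,0,0,0],[0,0.7,-0.05,0,0,0,0],[0,0.7,-0.05,0,0,0,0],[0,0.7,-0.05,0,0,0,0],[0,0.7,-0.05,0,0,0,0],[0,0.7,-0.05,0,0,0,0],[0,0.4,-0.02,0,0,0,0]]]'

```text
t: 12.98
tool_pos: [0.5117, 0.197, 0.1345]
eef_rot: [0.809, 0.588, -0.001, -0.0]
contact_force: [-0.2, -0.4, 0.4]
opening: -0.003
```

>>> arm_command --rows '[[[0,0,0,0,0,0,0],[0,0,0,0,0,0,0]]]'

```text
t: 13.22
tool_pos: [0.5111, 0.1944, 0.1351]
eef_rot: [0.81, 0.587, -0.001, -0.0]
contact_force: [-0.2, -0.5, 0.2]
opening: 0.005
```

```bash
python3 -c "
from h import *
import cv2
go([.5125,.1947,.063])
p,d=optics.grab_frame('scene');cv2.imwrite('pics/s1.png',cv2.resize(p[90:290,220:460,::-1],None,fx=3,fy=3))"
```

```text
t 13.225 pos [0.5111 0.1944 0.1351] F [-0.23 -0.5   0.24] open 0.005 units total [0.01 0.02 1.2 ]
```

View pics/s1.png

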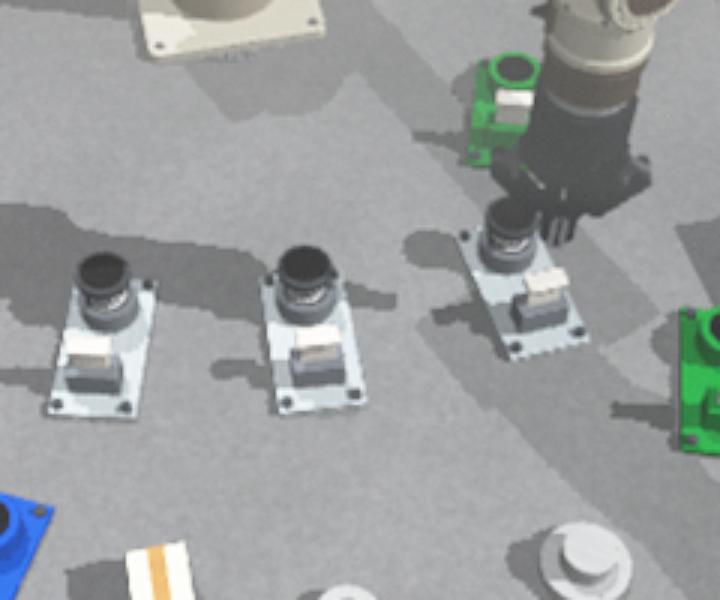

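The zoomed view shows all three tags up. The shut fingertips, at about (558,228) in the crop, hang above tag 1. I'll push it down.

>>> arm_command --rows '[[[0,0.01,0.02,0.3,0,0,0],[0,0,0,0.3,0,0,0],[0,0,0,0.1,0,0,0],[0,0,0,0.1,0,0,0],[0,0,0,0.08,0,0,0],[0,0,0,0.08,0,0,0],[0,0,0,0.08,0,0,0],[0,0,0,0,0,0,0]]]'

```text
t: 14.28
tool_pos: [0.5133, 0.1957, 0.0736]
eef_rot: [0.809, 0.587, 0.0, -0.0]
contact_force: [-0.3, 0.7, 0.7]
opening: -0.0
```

>>> arm_command --rows '[[[0,0,0,0.05,0,0,0],[0,0,0,0.05,0,0,0],[0,0,0,0.03,0,0,0],[0,0,0,0,0,0,0]]]'

```text
t: 14.78
tool_pos: [0.5134, 0.1957, 0.0659]
eef_rot: [0.809, 0.587, 0.0, -0.0]
contact_force: [0.1, -0.2, 0.3]
opening: 0.002
```

The force is lower than I expected, so I'll check that the tips are actually on the tag.

```bash
python3 -c "
from h import *
import cv2
p,d=optics.grab_frame('scene');cv2.imwrite('pics/s2.png',cv2.resize(p[130:230,340:450,::-1],None,fx=6,fy=6))"
```

```text
(no output)
```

View pics/s2.png

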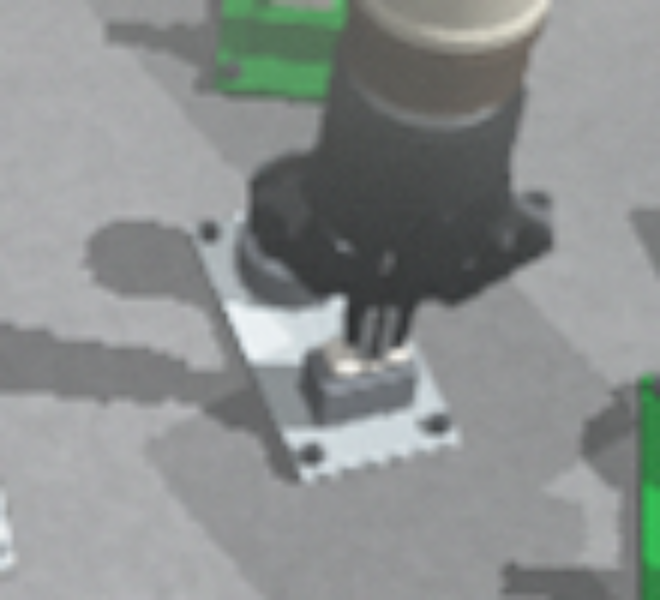

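The tips are on the tag and it is nearly down. I'll press on until it bottoms.

>>> arm_command --rows '[[[0,0,0,0.03,0,0,0],[0,0,0,0.03,0,0,0],[0,0,0,0,0,0,0],[0,0,0,0,0,0,0]]]'

```text
t: 15.32
tool_pos: [0.5134, 0.1956, 0.063]
eef_rot: [0.809, 0.587, 0.0, -0.0]
contact_force: [-0.8, 0.3, 5.4]
opening: -0.001
```

>>> arm_command --rows '[[[0,0,0,0.02,0,0,0],[0,0,0,0,0,0,0],[0,0,0,0,0,0,0]]]'

```text
t: 15.7
tool_pos: [0.5134, 0.1956, 0.0629]
eef_rot: [0.809, 0.587, 0.001, 0.0]
contact_force: [-4.2, -0.6, 12.2]
opening: 0.002
```

It has bottomed: z is stuck at 63 mm, which puts the tips at 44 mm, with 12 N. I'll lift away and look.

>>> arm_command --rows '[[[0,0,0,-0.2,0,0,0],[0,0,0,-0.6,0,0,0],[0,0,0,-0.7,0,0,0],[0,-0.1,-0.6,-0.6,0,0,0],[0,0,-0.7,-0.3,0,0,0],[0,0.2,-0.6,0,0,0,0],[0,0.4,-0.4,0,0,0,0],[0,0.4,-0.2,0,0,0,0],[0,0,0,0,0,0,0],[0,0,0,0,0,0,0]]]'

```text
t: 16.95
tool_pos: [0.3874, 0.2928, 0.2051]
eef_rot: [0.81, 0.587, -0.0, 0.0]
contact_force: [0.0, -1.0, 0.2]
opening: -0.003
```

```bash
python3 -c "
from h import *
import cv2
go([.5125,.1947,.063])
p,d=optics.grab_frame('scene');cv2.imwrite('pics/s3.png',cv2.resize(p[120:320,220:460,::-1],None,fx=3,fy=3))
p,d=optics.grab_frame('top');cv2.imwrite('pics/t3.png',p[:,:,::-1])
c=optics.camera_info('top')
for P in ([.5125,.1947,.0675],[.5125,.1947,.044],[.5283,-.0094,.0675],[.4927,-.198,.0675],[.4336,.191,.064]):
    u,v=map(round,proj('top',P));D=np.median(d[v-2:v+3,u-2:u+3]);q=np.array([(u-c['cx'])/c['fx']*D,(v-c['cy'])/c['fy']*D,D]);print(u,v,(c['view'][:3,:3].T@(q-c['view'][:3,3])).round(4))
"
```

```text
t 16.95 pos [0.3874 0.2928 0.2051] F [ 0.04 -0.98  0.23] open -0.003 units total [-0.9   2.49  2.37]
217 199 [0.5149 0.2    0.0432]
219 200 [0.5128 0.1954 0.043 ]
308 194 [ 0.5275 -0.0085  0.0686]
392 211 [ 0.4935 -0.1977  0.0661]
218 234 [0.4337 0.19   0.0643]
```

View pics/s3.png

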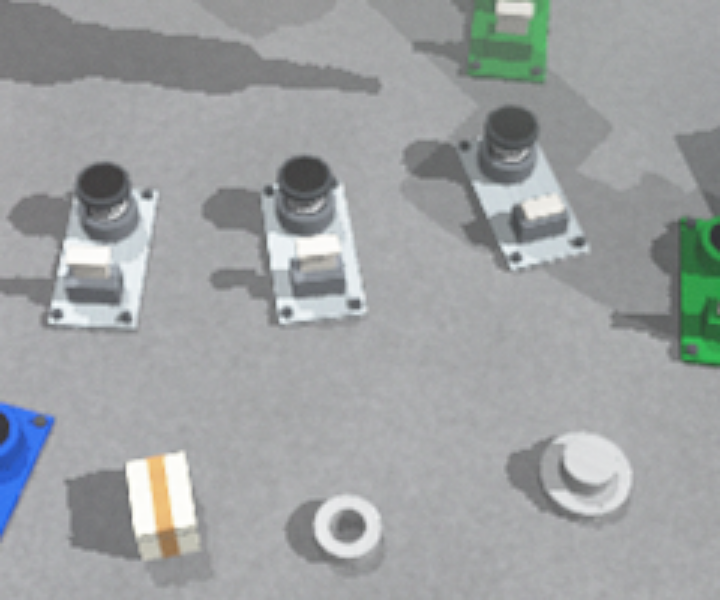

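View pics/t3.png

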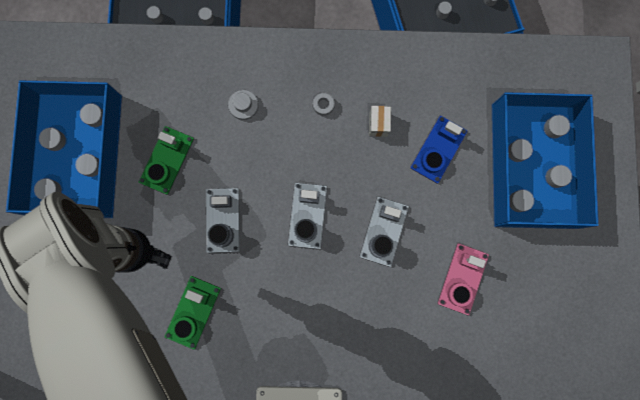

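Tag 1 at crop (543,208) sits on its block. Tags 2 and 3 are up, the loose parts haven't moved, and the arm is clear. I'll hand the job in.

```bash
python3 -c "
from workcell import order
print(order.hand_in())"
```

```text
the job is handed in; nothing more can be done
None
```

The left pad (pad 1) was the softest. I pushed its tag fully down and left the other two tags up. I handed the job in at about 17 s, with the arm clear of everything; the hand-in gives no verdict.

**Pads:** I pressed them in order from left to right with the fingers shut.

| Pad | Force | Depth | Stiffness it fits |
|---|---|---|---|
| 1 (left) | 4.5 N | about 10 mm | about 0.35 N/mm |
| 2 (middle) | 18.3 N | about 10.5 mm | about 1.6 N/mm |
| 3 (right) | 9.7 N | about 11.5 mm | about 0.8 N/mm |

**Tag 1:** It stopped with the fingertips at 44 mm above the bench, and the force rose to 12 N there. Partway down the force read under 1 N while the arm was standing still. A picture showed the tips were on the tag, so I carried on.

**Last checks:** Depth readings put the tag tops at about 43, 69 and 66 mm for tags 1, 2 and 3. Tag 1 reads 1 mm below its nominal 44 mm, which is within the camera's 2 mm accuracy. Pad 1 had sprung back to about 64 mm. By eye in the final pictures, pads 2 and 3 are back up, and the hub, carton, collar and look-alike stations have not moved. No check failed.

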